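# Pulse-test a mended grinder with its bayonet lid

### The arm

A 7-joint arm with a two-finger parallel gripper is mounted at the origin on the work surface. World frame = base frame: x ahead of the robot, y to its left, z up, the work surface at z = 0. Lengths are in m, angles in rad, forces in N, time in s.
With the tool pointing down it reaches from about 0.35 to 0.9 m from the base axis. Payload 8.1 kg.
Tool frame: the origin (TCP) lies on the centre line of the jaws, within the pads' length; the fingertips stand 17 mm ahead of it and the grasp point (between the pads) lies 2 mm behind it; x points along the fingers, z is the direction in which the jaws open and shut, and the axes are right-handed (so a half turn about x gives the same grasp; the last joint's range is limited). The gripper opens to 92 mm and grips with 3 to 60 N. Pads are 19 mm wide; open, the fingers measure 130 mm over their backs; the gripper's body (75 mm by 190 mm) begins 47 mm behind the grasp point.
Start: joints at [1.037, 0.434, 0.025, 1.573, -0.012, 1.134, -0.075], TCP at [0.261, -0.568, 0.244] pointing down, gripper open.
Joint ranges: [-2.62, 2.62], [-0.44, 2.09], [-1.27, 1.32], [0.08, 2.57], [-1.32, 4.46], [0.12, 2], [-2.74, 2.74]. Speed limits (rad/s): [2.22, 2.22, 3.01, 3.01, 3.14, 3.14, 3.14].

### API

Orientations are given as a rotation vector (axis times angle).
In Python, from station import env gives the robot as it stands. The module is installed in compiled form; this text tells all that it offers.
- The arm moves only by the tool send_rows, never from a script. Its argument "steps" is a list of rows, each a list of 4 numbers: the shift along the tool's x, y, z scaled (see below), then the turn about the tool's x scaled (see below). A call has 1 to 8 rows; each row shifts and turns the commanded pose from where the row before left it, along the tool's axes as they then stand; what a row does not reach is not made up. The controller multiplies each number of a shift by 25 mm and each number of a turn by 0.08 rad. A row lasts 1/12 s, in which the tool goes at most 41.7 mm and 7.16 degrees, less where a joint would pass 70% of its speed; a pose out of reach is approached as far as the arm can. A call with a number of a shift or a turn outside -1 to 1 is refused whole. A call with a gripper value outside its range is refused whole. "grip" is the opening, from 0 (shut) to 1 (fully open), set as the call begins (left out, the last holds). The fingers move at their own pace and stop on an object; "force" is the grip in N (left out, the last holds). Time passes only in rows, so rows that do not move let the fingers close. It gives the time, the measured TCP pose, the force and the opening at its end, in the units of the state.
- env.get_obs(): the state, without advancing time (a new reading comes with each control period).
- env.grab_frame(name): name is "scene" or "side" or "wrist"; returns the picture (420x560x3 uint8, blue, green, red); there is no depth.
- env.camera_model(name): a dict with "camera_matrix" (3x3 intrinsics, pixels), "dist_coeffs" ([k1, k2, p1, p2, k3] as OpenCV has them; the pictures are not rectified), "T" (4x4, takes a point from camera to world coordinates); the wrist camera has in their place "tool_from_camera" (4x4, takes a point from camera to tool coordinates, whose origin is the TCP and whose axes are the tool frame's). Camera axes: x right, y down, z forward; pixel columns grow to the right and rows downward; lengths in m; the calibration is good to about 2 mm. A picture is of the moment at which its call begins: read the wrist's pose just before it. camera_model takes no time and is no camera call.
- env.finish_job(): hands the job in, once; it reports no verdict.
The state is a dict: "time_s": time; "joints": joint angles; "qd": joint speeds; "joint_torque": joint torques, N m; "tcp_pos": TCP position; "tool_rot": TCP orientation; "contact_force": force on the tool from outside, world axes, zero at the start; "ft_torque": the same for the moment, N m; "width": opening from 0.0 (shut) to 1.0 (fully open).
Only numpy, scipy, OpenCV 4.12 (cv2) and the standard library are available. Lean on these libraries where they do the work, as an engineer would, in place of code of your own. Each camera call takes 0.05 s, during which the arm holds its last target.

### The job

The mended coffee grinder clamped in the vice is ready for its test run: set its loose lid into the collar so that both pins drop through the entry slots and the lid sits fully down, then twist it clockwise (seen from above) to the run mark, halfway to the lock, where the sprung switch makes it run only as long as the lid is held. Keep it held there in the gripper, since the spring turns it back when let go: the job finishes while you are still holding the lid at that mark, and the lock at the end of the twist must never click in. Leave the other things on the bench where they are.

Things in the scene. Friction and masses are not known exactly. Their poses are not given: they have to be found in the camera images.
- grinder: dark grey round coffee grinder 92 mm across, clamped upright and immovable in a low grey vice (200 mm along x, 96 mm along y, 58 mm high, screw towards -x). Origin on the bench under the bowl's axis, z up; x is the line through the two entry slots of the bayonet collar on its top. Collar and mouth look the same after a half turn
- mouth (a point): centre of the collar's mouth, on the axis, level with the collar's top face 150 mm above the bench. The aluminium collar is 104 mm across, with a round bore 77 mm wide. Its lip, cut by the slots, is 6.5 mm thick; the channel in which the pins turn lies under the lip
- slot (a point): middle of the entry slot on the +x side, at the collar's top face, 42 mm from the axis. The slot is 13 mm wide and reaches out to 46 mm from the axis; an equal one lies opposite. A thin white rib on the dark shoulder outside marks it
- run_mark (a point): run mark: one broad white rib (6 mm) on the dark shoulder around the collar, 55 mm from the axis and 8 mm below the collar's top, 0.55 rad clockwise (from above) of the slot; an equal one lies opposite. The lid is at run when its bar and pins point at these marks
- lock_mark (a point): lock mark: two thin white ribs side by side on the same shoulder, 1.1 rad clockwise of the slot (and opposite). Lid turned here = locked with a click
- lid: loose grey bayonet lid of about 100 g, right way up on the bench. Round spigot 73 mm across, 17 mm deep, foot bevelled; flange 94 mm across from 17 to 23 mm height; upright grip bar along x. Origin at the centre of the spigot's underside, z up; a half turn about z looks the same. Fully seated, the flange lies on the collar and the origin is 17 mm below the collar's top face
- lid_grip (a point): the place to grip: middle of the lid's grip bar, on the lid's axis, 45 mm above its underside. The bar is 64 mm long (lid x), 20 mm thick (lid y) and stands from 23 to 57 mm above the underside
- lid_pin (a point): tip of the lid's pin on its +x side, 44 mm from the axis, 5 mm above the underside. The pin is a round steel one 8 mm thick, in line with the grip bar; an equal one points to -x. A pin in its slot is free by 2.5 mm on each side, the spigot in the bore by 2 mm
- switch (a joint): sprung run switch in the collar, rad: 0 at rest. The seated lid's pins push it after 0.07 rad of clockwise turn, then it reads the lid's turn less 0.07. Run mark 0.48 (runs from 0.28 to 0.74). Pushes back with 0.06 N m at 0, 0.11 at 0.5, 0.16 at 1. From 0.78 a ball catch resists by 0.1 to 0.3 N m more; it clicks over into the lock at 0.93. Stop at 1.08
- driver_long: precision screwdriver 190 mm long lying flat, grey handle 17 mm thick; origin under its middle, x towards the blade. Bystander
- driver_short: precision screwdriver 160 mm long lying flat, grey handle 17 mm thick; origin under its middle, x towards the blade. Bystander
- ram: green memory module 68 x 30 x 4 mm lying flat; origin under its middle. Bystander
- disk: 2.5-inch hard disk 100 x 70 x 10 mm lying flat; origin under its middle. Bystander
- flux: amber glass bottle, 34 mm across, 75 mm high, standing; origin under its middle. Bystander
- solder: reel of solder standing on its flange, 54 mm across, 38 mm high; origin under its middle. Bystander
- tweezers: steel tweezers 120 mm long, 6 mm high, lying flat; origin under the middle. Bystander
- screwjar: glass jar with a metal cap, 52 mm across, 50 mm high, standing; origin under its middle. Bystander
Not all that is in view belongs to the job. Of the things that look like the lid, take the one that is farthest from the robot's base at the start.

How it is judged:
On the way, in this order (a step that is already met when the one before it is completed fails the run):
1. the lid sits fully down in the collar with its pins through the entry slots, not yet turned (z of lid in the frame of grinder between 0.129 and 0.1365 m and horizontal distance between lid and mouth below 0.004 m and angle between lid's own z axis and vertical below 0.07 rad and angle between the x axis of lid and the x axis of grinder, either way round below 0.24 rad), for 0.05 s.
2. the lid is turned clockwise into the run range and held by the gripper (z of lid in the frame of grinder between 0.129 and 0.1365 m and horizontal distance between lid and mouth below 0.004 m and angle between lid's own z axis and vertical below 0.07 rad and value of joint switch between 0.28 and 0.74 rad and angle between the x axis of lid and the x axis of grinder, either way round between 0.33 and 0.83 rad and contact force between the fingers and lid above 2 N), for 0.5 s.
At the end, for the whole second after the job is handed in: The lid is seated in the collar (origin 129 to 136.5 mm above the bench, within 4 mm of the axis, tilted under 0.07 rad), turned 0.33 to 0.83 rad from the slots with the switch at 0.28 to 0.74 rad and still, and the gripper's fingers hold it (over 2 N) through the last second (all of step 2 and velocity of joint switch between -0.1 and 0.1 rad/s); the arm keeps its last pose, push and grip.
It fails at once if the lock clicks in: the switch is turned past 0.93 rad (value of joint switch above 0.93 rad).
It fails at once if another thing on the bench is shifted by more than 30 mm (distance of any of driver_long, driver_short, ram, disk, flux, solder, tweezers, screwjar from where it was at the start of the episode above 0.03 m).
It also fails if it takes over 42 s, if anything falls off the work surface, if the arm or the gripper's body presses on something with over 40 N, if the wrist force passes 120 N, or if a joint passes its speed limit or range.

## Working session

There is one attempt and no reset: what is moved stays moved. The work goes in short steps, Python scripts to look and compute and a tool call to move; the robot and the scene stay as the last step left them, time stands still between calls to the robot, and variables do not carry over. Pictures are saved under pics/ and viewed, and the job is handed in when it is done.

Besides the shell and the picture viewer there is one more tool, called after "Request:" by a JSON object that holds its "api" and its "payload", one argument or row to a line. send_rows: Moves the arm, as the interface text tells. Shifts and turns lie within -1 to 1; 1 stands for 25 mm of shift or 0.08 rad of turn. Its arguments: {"type":"object","properties":{"steps":{"type":"array"},"grip":{"type":"number"},"force":{"type":"number"}},"required":["steps"]}

```bash
mkdir -p pics; cat > h.py <<'E'
import numpy as np, cv2
from scipy.spatial.transform import Rotation as R
from station import env
def T(name,obs=None):
    m=env.camera_model(name)
    if name!='wrist': return m,np.array(m['T'])
    W=np.eye(4);W[:3,:3]=R.from_rotvec(obs['tool_rot']).as_matrix();W[:3,3]=obs['tcp_pos']
    return m,W@np.array(m['tool_from_camera'])
def ray(name,px,obs=None):
    m,t=T(name,obs)
    u=cv2.undistortPoints(np.array(px,float).reshape(-1,1,2),np.array(m['camera_matrix']),np.array(m['dist_coeffs'])).reshape(-1,2)
    d=np.c_[u,np.ones(len(u))]@t[:3,:3].T
    return t[:3,3],d
def plane(name,px,z,obs=None):
    o,d=ray(name,px,obs); s=(z-o[2])/d[:,2]; return o+d*s[:,None]
def proj(name,P,obs=None):
    m,t=T(name,obs); i=np.linalg.inv(t)
    r,_=cv2.Rodrigues(i[:3,:3])
    return cv2.projectPoints(np.array(P,float).reshape(-1,1,3),r,i[:3,3],np.array(m['camera_matrix']),np.array(m['dist_coeffs']))[0].reshape(-1,2)
E
python3 - <<'E'
from h import *
o=env.get_obs();print(o)
for n in ['scene','side','wrist']:
    cv2.imwrite(f'pics/{n}0.png',env.grab_frame(n)); print(n,T(n,o)[1].round(3).tolist())
E
```

```text
{'time_s': 0.0, 'joints': array([ 1.03741404,  0.43519781,  0.02495174,  1.57412603, -0.01160021,
        1.13399453, -0.07507665]), 'qd': array([ 5.18234461e-04,  8.84813511e-04, -2.17318149e-05,  1.72582592e-03,
        2.53789677e-03,  1.72004815e-04,  1.41281025e-03]), 'joint_torque': array([ 1.63637287e-03, -6.67855811e+01,  9.86422822e-01, -3.14455068e+01,
       -6.02189591e-02,  4.30214975e-02,  1.81985183e-04]), 'tcp_pos': array([ 0.26073971, -0.56746339,  0.24294915]), 'tool_rot': array([ 0.88711065,  1.38415608, -0.88589927]), 'contact_force': array([-0.42592802, -0.70135319, -0.30744114]), 'ft_torque': array([-0.00566481, -0.00611111, -0.00758876]), 'width': 0.9939738973182122}
scene [[-0.595, 0.684, -0.421, 0.964], [0.804, 0.503, -0.318, 0.334], [-0.005, -0.528, -0.849, 1.021], [0.0, 0.0, 0.0, 1.0]]
side [[-0.994, -0.074, 0.079, 0.413], [-0.106, 0.513, -0.852, 1.043], [0.022, -0.855, -0.518, 0.75], [0.0, 0.0, 0.0, 1.0]]
wrist [[0.418, -0.865, -0.277, 0.336], [-0.909, -0.398, -0.126, -0.533], [-0.001, 0.305, -0.952, 0.384], [0.0, 0.0, 0.0, 1.0]]
```

View pics/scene0.png

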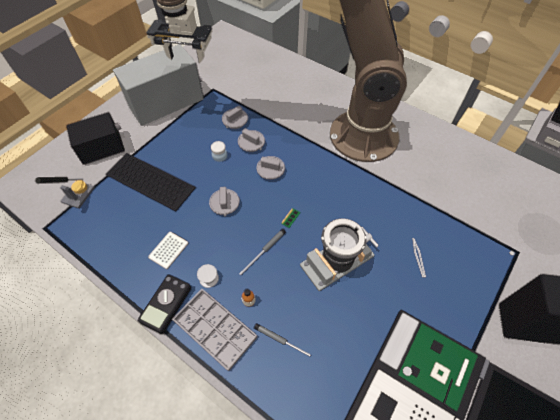

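View pics/side0.png

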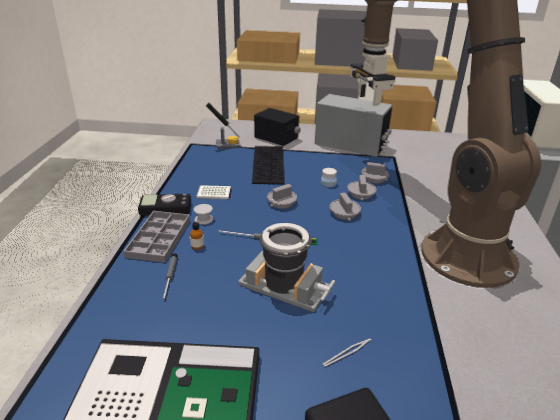

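View pics/wrist0.png

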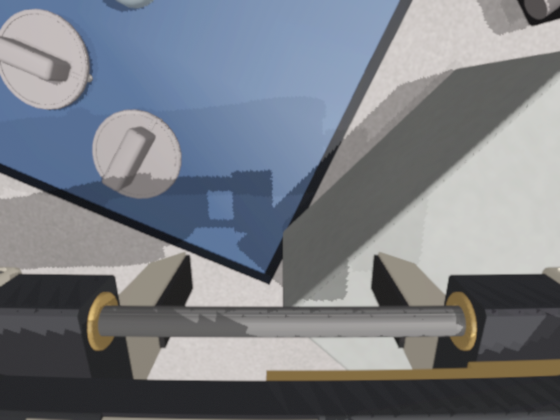

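```bash
python3 - <<'E'
from h import *
px=[(235,119),(251,141),(270,168),(224,202)]
for P in (plane('scene',px,0.02)): print(P.round(3),np.hypot(*P[:2]).round(3))
px=[(375,174),(362,190),(346,209),(282,199)]
for P in (plane('side',px,0.02)): print(P.round(3),np.hypot(*P[:2]).round(3))
print(plane('scene',[(344,239)],.15),plane('side',[(285,239)],.15))
a=cv2.imread('pics/scene0.png');b=cv2.imread('pics/side0.png')
f=lambda im,x,y,w,h:cv2.resize(im[y:y+h,x:x+w],(400,300),interpolation=cv2.INTER_CUBIC)
cv2.imwrite('pics/z0.png',np.vstack([np.hstack([f(a,184,172,80,60),f(a,300,205,100,75)]),np.hstack([f(b,242,172,80,60),f(b,235,210,100,75)])]))
E
```

```text
[ 0.226 -0.413  0.02 ] 0.471
[ 0.275 -0.299  0.02 ] 0.406
[ 0.332 -0.172  0.02 ] 0.374
[ 0.526 -0.207  0.02 ] 0.565
[ 0.223 -0.407  0.02 ] 0.464
[ 0.273 -0.286  0.02 ] 0.395
[ 0.326 -0.161  0.02 ] 0.363
[ 0.522 -0.192  0.02 ] 0.557
[[0.4873388  0.18709656 0.15      ]] [[0.4781952  0.20066484 0.15      ]]
```

View pics/z0.png

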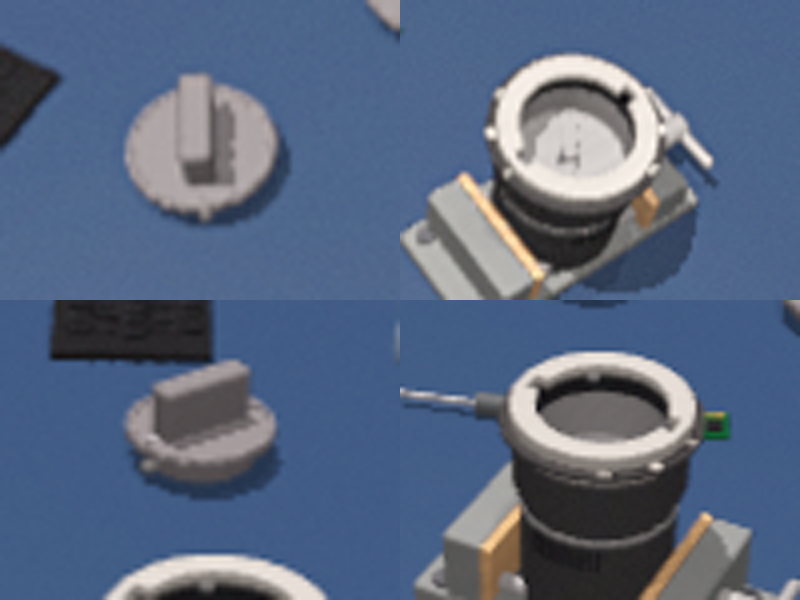

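```bash
python3 - <<'E'
from h import *
def yaw(n,px,z):
    P=plane(n,px,z); d=P[1]-P[0]; print(n,P.round(3).tolist(),np.degrees(np.arctan2(d[1],d[0])).round(1),np.linalg.norm(d).round(3))
yaw('scene',[(223,187),(223,205)],.057)
yaw('scene',[(356.5,229.5),(331,244)],.15)
yaw('side',[(271.5,230.5),(303,240.5)],.15)
o=env.get_obs();M=R.from_rotvec(o['tool_rot']).as_matrix();print(M.round(3))
D=np.array([.523-.261,-.2+.567,0]);print(M.T@D/.025)
E
```

```text
scene [[0.502, -0.226, 0.057], [0.552, -0.182, 0.057]] 40.8 0.067
scene [[0.444, 0.199, 0.15], [0.519, 0.168, 0.15]] -22.2 0.082
side [[0.512, 0.172, 0.15], [0.438, 0.201, 0.15]] 158.4 0.079
[[-0.001  0.909  0.418]
 [ 0.001  0.418 -0.909]
 [-1.    -0.    -0.001]]
[ 8.78920303e-03  1.56524639e+01 -8.96287316e+00]
```

Request:
{"api": "send_rows", "payload": {
  "steps": [
    [0, 0.9, -0.5, 0],
    [0, 1, -0.57, 0],
    [0, 1, -0.57, 0],
    [0, 1, -0.57, 0],
    [0, 1, -0.57, 0],
    [0, 1, -0.57, 0],
    [0, 1, -0.57, 0],
    [0, 1, -0.57, 0]
  ],
  "grip": 1
}}

```text
time_s: 0.82
tcp_pos: [0.394, -0.3821, 0.2436]
tool_rot: [0.886, 1.383, -0.886]
contact_force: [1.1, -0.4, 0.2]
width: 1.0
```

Request:
{"api": "send_rows", "payload": {
  "steps": [
    [0, 1, -0.57, 0],
    [0, 1, -0.57, 0],
    [0, 1, -0.57, 0],
    [0, 1, -0.57, 0],
    [0, 1, -0.57, 0],
    [0, 1, -0.57, 0],
    [0, 1, -0.57, 0],
    [0, 0.75, -0.48, 0]
  ]
}}

```text
time_s: 1.48
tcp_pos: [0.5242, -0.1986, 0.2436]
tool_rot: [0.886, 1.383, -0.885]
contact_force: [0.5, 0.0, 1.1]
width: 0.997
```

Request:
{"api": "send_rows", "payload": {
  "steps": [
    [0, 0, 0, -0.9],
    [0, 0, 0, -0.9],
    [0, 0, 0, -0.9],
    [0, 0, 0, -0.85],
    [0, 0, 0, 0],
    [0, 0, 0, 0]
  ]
}}

```text
time_s: 1.98
tcp_pos: [0.5228, -0.2011, 0.2435]
tool_rot: [0.67, 1.465, -0.67]
contact_force: [-0.0, 0.5, 0.1]
width: 1.0
```

```bash
python3 - <<'E'
from h import *
o=env.get_obs();print(o['time_s'],o['tcp_pos'],R.from_rotvec(o['tool_rot']).as_matrix().round(3),o['joints'].round(2),o['contact_force'])
cv2.imwrite('pics/w1.png',env.grab_frame('wrist'))
E
```

```text
1.9833 [ 0.52281315 -0.20106823  0.24352824] [[-0.     0.757  0.654]
 [ 0.     0.654 -0.757]
 [-1.    -0.    -0.   ]] [ 0.42  0.34 -0.2   1.72  0.08  1.09 -0.66] [-0.04032248  0.52338319  0.1131852 ]
```

View pics/w1.png

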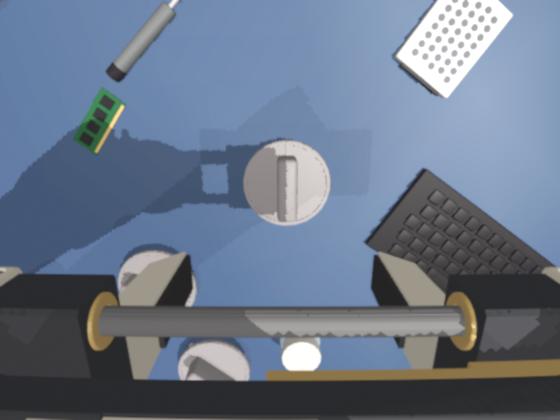

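```bash
python3 - <<'E'
from h import *
im=cv2.imread('pics/w1.png')
c=im[125:240,220:355]
hsv=cv2.cvtColor(im,cv2.COLOR_BGR2HSV)
m=((hsv[...,1]<60)).astype(np.uint8)*255
n,l,s,ce=cv2.connectedComponentsWithStats(m)
k=l[200,262];print(s[k],ce[k])
ct=max(cv2.findContours((l==k).astype(np.uint8),cv2.RETR_EXTERNAL,cv2.CHAIN_APPROX_NONE)[0],key=len)
print(cv2.fitEllipse(ct))
o=env.get_obs()
W=plane('wrist',ct.reshape(-1,2),0.021,o)[:,:2].astype(np.float32)
print(cv2.minEnclosingCircle(W), cv2.fitEllipse(W))
cv2.imwrite('pics/w1z.png',cv2.resize(c,None,fx=5,fy=5,interpolation=cv2.INTER_CUBIC))
E
```

```text
[ 243  139   88   87 6016] [286.51728723 182.29238697]
((286.5159606933594, 182.2969970703125), (85.85931396484375, 87.38924407958984), 88.18319702148438)
((0.5245131850242615, -0.20750802755355835), 0.047902826219797134) ((0.5245413780212402, -0.2076636254787445), (0.09386952221393585, 0.09455384314060211), 143.54022216796875)
```

View pics/w1z.png

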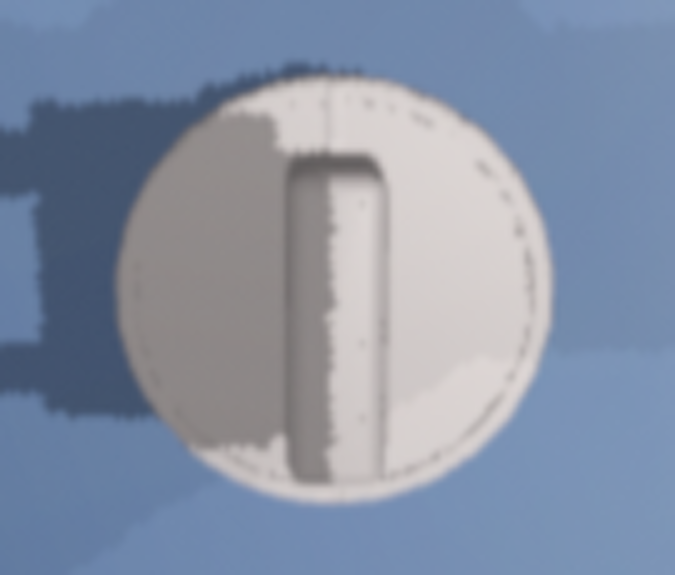

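```bash
python3 - <<'E'
from h import *
o=env.get_obs();M=R.from_rotvec(o['tool_rot']).as_matrix()
P=plane('wrist',[(287.2,158),(287.2,221)],.057,o);d=P[0]-P[1]
print(P,P.mean(0),np.degrees(np.arctan2(d[1],d[0])),'tool',np.degrees(np.arctan2(M[1,1],M[0,1])),np.linalg.norm(d))
print(M.T@(np.array([.5245,-.2077,.045])-o['tcp_pos'])/.025)
E
```

```text
[[ 0.55000209 -0.18564454  0.057     ]
 [ 0.50235609 -0.22718213  0.057     ]] [ 0.52617909 -0.20641334  0.057     ] 41.081787307263525 tool 40.799616699605494 0.06321007704418904
[ 7.9427397  -0.12034598  0.24618309]
```

Request:
{"api": "send_rows", "payload": {
  "steps": [
    [0.5, -0.1, 0.25, 0],
    [1, 0, 0, 0],
    [1, 0, 0, 0],
    [1, 0, 0, 0],
    [1, 0, 0, 0],
    [1, 0, 0, 0],
    [1, 0, 0, 0],
    [0.7, 0, 0, 0]
  ]
}}

```text
time_s: 2.7
tcp_pos: [0.5239, -0.2076, 0.0607]
tool_rot: [0.67, 1.467, -0.671]
contact_force: [-0.9, -0.0, -0.7]
width: 0.995
```

Request:
{"api": "send_rows", "payload": {
  "steps": [
    [0.4, 0, 0, 0],
    [0.26, 0, 0, 0],
    [0, 0, 0, 0],
    [0, 0, 0, 0]
  ]
}}

```text
time_s: 3.03
tcp_pos: [0.5255, -0.2076, 0.0475]
tool_rot: [0.669, 1.465, -0.669]
contact_force: [-0.6, 0.3, -0.3]
width: 0.998
```

Request:
{"api": "send_rows", "payload": {
  "steps": [
    [0, 0, 0, 0],
    [0, 0, 0, 0],
    [0, 0, 0, 0],
    [0, 0, 0, 0],
    [0, 0, 0, 0],
    [0, 0, 0, 0],
    [0, 0, 0, 0],
    [0, 0, 0, 0]
  ],
  "grip": 0,
  "force": 30
}}

```text
time_s: 3.7
tcp_pos: [0.5251, -0.2074, 0.0472]
tool_rot: [0.669, 1.465, -0.669]
contact_force: [0.0, -0.5, -0.5]
width: 0.468
```

Request:
{"api": "send_rows", "payload": {
  "steps": [
    [0, 0, 0, 0],
    [0, 0, 0, 0],
    [0, 0, 0, 0],
    [0, 0, 0, 0],
    [0, 0, 0, 0],
    [0, 0, 0, 0]
  ]
}}

```text
time_s: 4.2
tcp_pos: [0.5251, -0.2074, 0.0472]
tool_rot: [0.669, 1.465, -0.669]
contact_force: [0.8, 0.6, -0.6]
width: 0.214
```

Request:
{"api": "send_rows", "payload": {
  "steps": [
    [-0.3, 0, 0, 0],
    [-0.7, 0, 0, 0],
    [-1, 0, 0, 0],
    [-1, 0, 0, 0],
    [-1, 0, 0, 0],
    [-1, 0, 0, 0],
    [-1, 0, 0, 0],
    [-1, 0, 0, 0]
  ]
}}

```text
time_s: 4.87
tcp_pos: [0.5248, -0.2073, 0.224]
tool_rot: [0.669, 1.465, -0.669]
contact_force: [-0.2, 0.1, -1.1]
width: 0.212
```

Request:
{"api": "send_rows", "payload": {
  "steps": [
    [-1, 0, 0, 0],
    [-0.5, 0, 0, 0],
    [0, 0, 0, 0],
    [0, 0, 0, 0]
  ]
}}

```text
time_s: 5.2
tcp_pos: [0.5252, -0.2074, 0.2602]
tool_rot: [0.669, 1.464, -0.668]
contact_force: [-0.2, 0.7, -1.8]
width: 0.215
```

```bash
python3 - <<'E'
from h import *
o=env.get_obs();print(o)
cv2.imwrite('pics/w2.png',env.grab_frame('wrist'))
E
```

```text
{'time_s': 5.2, 'joints': array([ 0.43194382,  0.33519183, -0.20032165,  1.68743886,  0.07284697,
        1.12492577, -0.64497875]), 'qd': array([-0.00091054,  0.026258  ,  0.00243049,  0.03508307,  0.0023261 ,
       -0.010411  , -0.00286138]), 'joint_torque': array([-3.18767772e-03, -6.14652586e+01, -1.92937620e+00, -3.32023931e+01,
       -9.83042456e-02,  1.59765417e-01,  2.66155181e-02]), 'tcp_pos': array([ 0.5252246 , -0.2074003 ,  0.26023187]), 'tool_rot': array([ 0.66850433,  1.46406075, -0.66845491]), 'contact_force': array([-0.2490121 ,  0.69638443, -1.76858611]), 'ft_torque': array([-0.0291705 , -0.01455377, -0.01993237]), 'width': 0.21527557643337822}
```

View pics/w2.png

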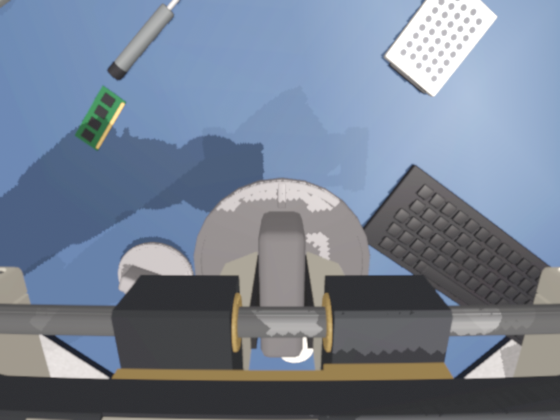

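Request:
{"api": "send_rows", "payload": {
  "steps": [
    [0, 0.5, -0.4, 0],
    [0, 0.95, -0.74, 0],
    [0, 0.95, -0.74, 0],
    [0, 0.95, -0.74, 0],
    [0, 0.95, -0.74, 0],
    [0, 0.95, -0.74, 0],
    [0, 0.95, -0.74, 0],
    [0, 0.95, -0.74, 0]
  ]
}}

```text
time_s: 5.92
tcp_pos: [0.5679, 0.0164, 0.258]
tool_rot: [0.668, 1.468, -0.67]
contact_force: [0.0, 0.4, -1.1]
width: 0.215
```

Request:
{"api": "send_rows", "payload": {
  "steps": [
    [0, 0.95, -0.74, 0],
    [0, 0.95, -0.74, 0],
    [0, 0.95, -0.74, 0],
    [0, 0.95, -0.74, 0],
    [0, 0.2, -0.2, 0],
    [0, 0, 0, -0.5],
    [0, 0, 0, -0.9],
    [0, 0, 0, -1]
  ]
}}

```text
time_s: 6.58
tcp_pos: [0.5916, 0.1402, 0.2578]
tool_rot: [0.515, 1.511, -0.518]
contact_force: [0.5, -0.3, -1.5]
width: 0.216
```

Request:
{"api": "send_rows", "payload": {
  "steps": [
    [0, 0, 0, -1],
    [0, 0, 0, -1],
    [0, 0, 0, -1],
    [0, 0, 0, -1],
    [0, 0, 0, -1],
    [0, 0, 0, -1],
    [0, 0, 0, -1],
    [0, 0, 0, -1]
  ]
}}

```text
time_s: 7.25
tcp_pos: [0.5917, 0.1397, 0.2579]
tool_rot: [0.015, 1.574, -0.016]
contact_force: [0.0, 0.2, -1.3]
width: 0.217
```

Request:
{"api": "send_rows", "payload": {
  "steps": [
    [0, 0, 0, -1],
    [0, 0, 0, -1],
    [0, 0, 0, -1],
    [0, 0, 0, -1],
    [0, 0, 0, -1],
    [0, 0, 0, -1],
    [0, 0, 0, -1],
    [0, 0, 0, -1]
  ]
}}

```text
time_s: 7.92
tcp_pos: [0.5917, 0.1397, 0.2579]
tool_rot: [-0.486, 1.519, 0.486]
contact_force: [0.6, -0.5, -1.1]
width: 0.215
```

Request:
{"api": "send_rows", "payload": {
  "steps": [
    [0, 0, 0, -1],
    [0, 0, 0, -1],
    [0, 0, 0, -1],
    [0, 0, 0, -1],
    [0, 0, 0, -1],
    [0, 0, 0, -1],
    [0, 0, 0, -1],
    [0, 0, 0, -0.2]
  ]
}}

```text
time_s: 8.58
tcp_pos: [0.5918, 0.1397, 0.258]
tool_rot: [-0.928, 1.366, 0.93]
contact_force: [0.4, -0.5, -1.2]
width: 0.214
```

Request:
{"api": "send_rows", "payload": {
  "steps": [
    [0, 0, 0, 0],
    [0, 0, 0, 0],
    [0, 0, 0, 0]
  ]
}}

```text
time_s: 8.83
tcp_pos: [0.5923, 0.1402, 0.2593]
tool_rot: [-0.924, 1.366, 0.925]
contact_force: [1.4, 0.3, -1.4]
width: 0.216
```

```bash
python3 - <<'E'
from h import *
o=env.get_obs();M=R.from_rotvec(o['tool_rot']).as_matrix();print(o['time_s'],o['tcp_pos'],M.round(4),np.degrees(np.arctan2(M[1,1],M[0,1])),o['joints'].round(2),o['contact_force'])
cv2.imwrite('pics/w3.png',env.grab_frame('wrist'))
E
```

```text
8.8333 [0.59233071 0.14022355 0.25928169] [[-7.000e-04 -9.284e-01  3.716e-01]
 [-2.000e-04  3.716e-01  9.284e-01]
 [-1.000e+00  5.000e-04 -4.000e-04]] 158.18438130702438 [ 0.19  0.51 -0.77  1.55  0.37  1.24  0.55] [ 1.35456272  0.25159856 -1.40053375]
```

View pics/w3.png

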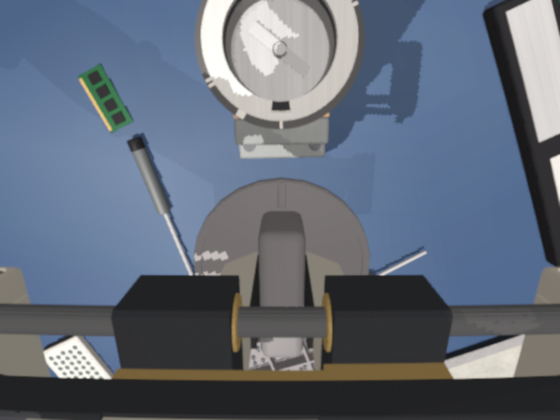

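Request:
{"api": "send_rows", "payload": {
  "steps": [
    [0, 0.5, 0, 0],
    [0, 0.6, 0, 0],
    [0, 0, 0, 0],
    [0, 0, 0, 0],
    [0, 0, 0, 0]
  ]
}}

```text
time_s: 9.3
tcp_pos: [0.5675, 0.1502, 0.2599]
tool_rot: [-0.926, 1.365, 0.925]
contact_force: [-0.1, -0.4, -0.6]
width: 0.22
```

```bash
python3 - <<'E'
from h import *
import pickle
o=env.get_obs();M=R.from_rotvec(o['tool_rot']).as_matrix();print(o['time_s'],o['tcp_pos'])
im=env.grab_frame('wrist');cv2.imwrite('pics/w4.png',im);pickle.dump(o,open('o4.pkl','wb'))
cv2.imwrite('pics/w4z.png',cv2.resize(im[0:195,170:400],None,fx=3,fy=3,interpolation=cv2.INTER_CUBIC))
E
```

```text
9.3 [0.56746159 0.15016741 0.25986579]
```

View pics/w4z.png

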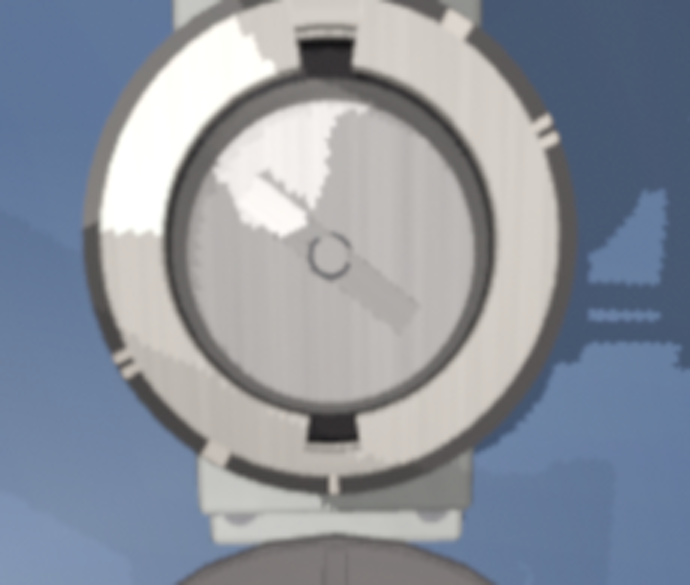

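```bash
cat > fit.py <<'E'
from h import *
import pickle
from scipy.optimize import least_squares
from scipy.ndimage import map_coordinates
o=pickle.load(open('o4.pkl','rb'));im=cv2.imread('pics/w4.png');g=cv2.cvtColor(im,cv2.COLOR_BGR2GRAY).astype(float)
M=R.from_rotvec(o['tool_rot']).as_matrix()
def edge(c,r0,lo,hi,sign):
    out=[]
    for a in np.radians(np.arange(0,360,3)):
        r=np.linspace(lo,hi,60);P=np.array([c[0]+r*np.cos(a)*r0,c[1]+r*np.sin(a)*r0,np.full(60,.15)]).T
        px=proj('wrist',P,o)
        if px.min()<1: continue
        v=map_coordinates(g,[px[:,1],px[:,0]],order=1)
        d=np.gradient(v)*sign;i=d.argmax()
        if d[i]>3: out.append(P[i,:2])
    return np.array(out)
def fit(p):
    f=lambda x:np.hypot(p[:,0]-x[0],p[:,1]-x[1])-x[2]
    return least_squares(f,[*p.mean(0),.04],loss='soft_l1',f_scale=.0005)
c=plane('wrist',[(170+330/3,245/3)],.15,o)[0,:2];print(c)
for lo,hi,s,nm in [(.032,.044,1,'bore'),(.046,.056,-1,'outer')]:
    cc=c
    for _ in range(3):
        p=edge(cc,1,lo,hi,s);r=fit(p);cc=r.x[:2]
    print(nm,r.x,len(p),np.median(abs(r.fun)))
def w(x,y,z): return plane('wrist',[(170+(x+.5)/3-.5,(y+.5)/3-.5)],z,o)[0]
def yaw(a,b):
    d=b-a;return np.degrees(np.arctan2(d[1],d[0]))
print('slots',yaw(w(333,440,.15),w(327.5,40,.15)),(w(333,440,.15)+w(327.5,40,.15))/2)
print('slot from bore edge',yaw(w(334,415,.15),w(327.5,70,.15)))
for q,(x,y) in {'rib':(333.5,484),'run':(216,452),'runT':(457,24),'lockL':(126,363),'lockR':(545,132)}.items():
    P=w(x,y,.142)[:2]-r.x[:2];print(q,np.degrees(np.arctan2(P[1],P[0])),np.hypot(*P))
print('tool y yaw',np.degrees(np.arctan2(M[1,1],M[0,1])))
# lid flange: underside est
print(o['tcp_pos'])
E
python3 fit.py
```

```text
[0.47903807 0.18395636]
bore [0.47929871 0.18341127 0.03789423] 120 0.00019074169247831896
outer [0.47927578 0.18333337 0.05224481] 100 0.00013406591106117013
slots 159.00208929457034 [0.4796477  0.18355994 0.15      ]
slot from bore edge 159.31659687733594
rib -20.70177643697167 0.05543074786486662
run -52.40527402834372 0.055121815336398636
runT 127.47684462223732 0.055860627174456626
lockL -84.03725839941555 0.05559662959230842
lockR 95.78950406233501 0.055707314458350345
tool y yaw 158.250629370736
[0.56746159 0.15016741 0.25986579]
```

View pics/w4.png

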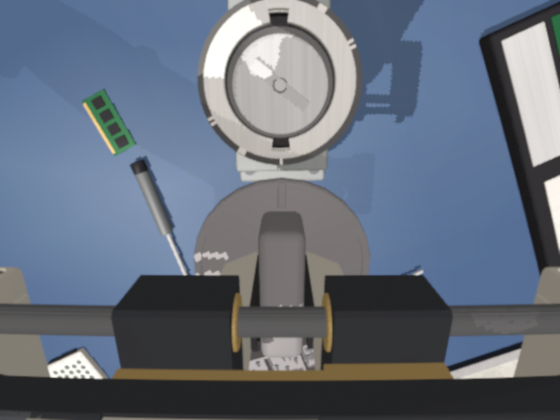

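```bash
python3 - <<'E'
from h import *
import pickle
from scipy.optimize import least_squares
o=pickle.load(open('o4.pkl','rb'));im=cv2.imread('pics/w3.png')  # flange against blue bench
M=R.from_rotvec(o['tool_rot']).as_matrix()
s=cv2.cvtColor(im,cv2.COLOR_BGR2HSV)[...,1]
m=(s<70).astype(np.uint8)
pts=[]
c=(282,262)
for a in np.radians(np.r_[185:356:3]):
    r=np.arange(70,110,.25);x=c[0]+r*np.cos(a);y=c[1]+r*np.sin(a)
    v=cv2.remap(s,x.astype(np.float32)[None],y.astype(np.float32)[None],1)[0].astype(float)
    i=np.where(v>75)[0]
    if len(i) and i[0]>0: pts.append((x[i[0]],y[i[0]]))
pts=np.array(pts);print(len(pts))
for z in (.0232,.017,):
    zz=o['tcp_pos'][2]-.0472+z
    W=(plane('wrist',pts,zz,o)-o['tcp_pos'])@M
    f=lambda x:np.hypot(W[:,1]-x[0],W[:,2]-x[1])-.047
    r=least_squares(f,[0,0],loss='soft_l1',f_scale=.0005);f2=lambda x:np.hypot(W[:,1]-x[0],W[:,2]-x[1])-x[2]
    r2=least_squares(f2,[0,0,.047],loss='soft_l1',f_scale=.0005);print(z,r.x,np.median(abs(r.fun)),r2.x)
print('at grasp', M.T@np.zeros(3))
Mg=R.from_rotvec([0.669,1.465,-0.669]).as_matrix();print(Mg.T@(np.array([.5245,-.2077,0])-[.5251,-.2074,.0472]))
E
```

```text
51
0.0232 [ 0.00030199 -0.00108153] 0.00014665156439788024 [-0.00074249 -0.00142154  0.0479456 ]
0.017 [-0.00081953 -0.00065756] 0.0002723807144979218 [-0.00387346 -0.0014514   0.04973349]
at grasp [0. 0. 0.]
[ 0.04719989 -0.00065477 -0.00017698]
```

```bash
python3 - <<'E'
from h import *
o=env.get_obs();M=R.from_rotvec(o['tool_rot']).as_matrix()
print(M.T@(np.array([.4795,.1840,.203])-o['tcp_pos'])/.025,o['tcp_pos'])
E
```

```text
[ 2.26727477  3.77805683 -0.04451917] [0.56759995 0.15001653 0.25973329]
```

Request:
{"api": "send_rows", "payload": {
  "steps": [
    [0, 0.5, 0, 0],
    [0, 1, 0, 0],
    [0, 1, 0, 0],
    [0, 0.8, -0.05, 0],
    [0, 0.48, 0, -0.16],
    [0, 0, 0, 0],
    [0, 0, 0, 0]
  ]
}}

```text
time_s: 9.93
tcp_pos: [0.4788, 0.1842, 0.26]
tool_rot: [-0.937, 1.36, 0.935]
contact_force: [0.8, 0.3, -1.2]
width: 0.211
```

Request:
{"api": "send_rows", "payload": {
  "steps": [
    [0.5, 0, 0, 0],
    [0.7, 0, 0, 0],
    [0.6, 0, 0, 0],
    [0.35, 0, 0, 0],
    [0, 0, 0, 0],
    [0, 0, 0, 0],
    [0, 0, 0, 0]
  ]
}}

```text
time_s: 10.52
tcp_pos: [0.4794, 0.1845, 0.2067]
tool_rot: [-0.935, 1.359, 0.935]
contact_force: [-0.3, -0.2, -1.3]
width: 0.217
```

```bash
python3 - <<'E'
from h import *
o=env.get_obs();M=R.from_rotvec(o['tool_rot']).as_matrix();print(o['time_s'],o['tcp_pos'],np.degrees(np.arctan2(M[1,1],M[0,1])),o['contact_force'],o['ft_torque'])
print((M.T@(np.array([.4795,.1840,.18])-o['tcp_pos'])/.025))
w=env.grab_frame('wrist');a=env.grab_frame('scene');b=env.grab_frame('side')
f=lambda im,x,y,w,h:cv2.resize(im[y:y+h,x:x+w],(400,300),interpolation=cv2.INTER_CUBIC)
cv2.imwrite('pics/z5.png',np.vstack([np.hstack([f(a,290,180,120,90),f(b,225,180,120,90)]),np.hstack([f(w,0,0,560,420),f(w,160,120,240,180)])]))
E
```

```text
10.5167 [0.47943922 0.18453772 0.20666678] 159.00447011665887 [-0.33310849 -0.19078213 -1.28687837] [ 0.07456489 -0.17716843 -0.049309  ]
[ 1.06665952 -0.00935743 -0.02015663]
```

View pics/z5.png

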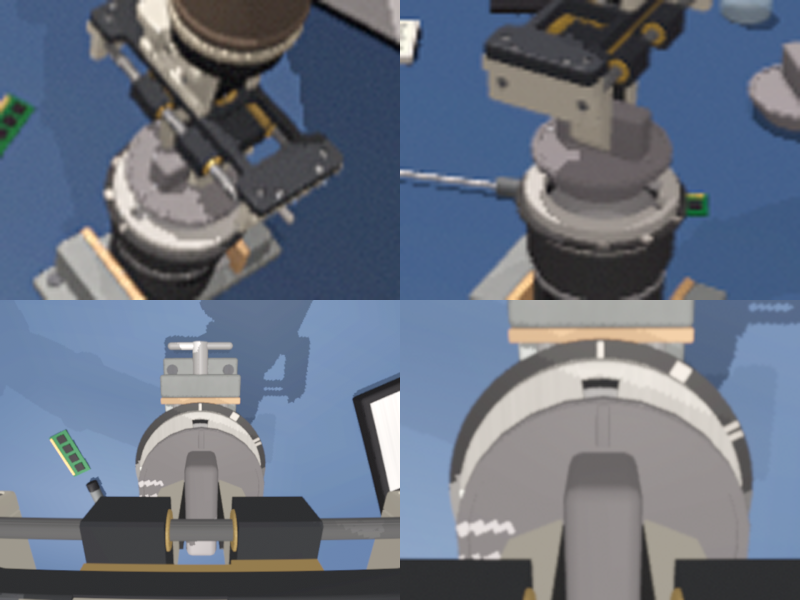

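Request:
{"api": "send_rows", "payload": {
  "steps": [
    [0.2, 0, 0, 0],
    [0.2, 0, 0, 0],
    [0.1, 0, 0, 0],
    [0, 0, 0, 0]
  ]
}}

```text
time_s: 11.0
tcp_pos: [0.4783, 0.184, 0.1927]
tool_rot: [-0.936, 1.362, 0.936]
contact_force: [0.7, 0.6, -0.5]
width: 0.214
```

Request:
{"api": "send_rows", "payload": {
  "steps": [
    [0.1, 0, 0, 0],
    [0.1, 0, 0, 0],
    [0, 0, 0, 0],
    [0, 0, 0, 0]
  ]
}}

```text
time_s: 11.33
tcp_pos: [0.4786, 0.1843, 0.1883]
tool_rot: [-0.935, 1.361, 0.936]
contact_force: [0.0, 0.1, -0.9]
width: 0.216
```

Request:
{"api": "send_rows", "payload": {
  "steps": [
    [0.1, 0, 0, 0],
    [0.1, 0, 0, 0],
    [0.06, 0, 0, 0],
    [0, 0, 0, 0],
    [0, 0, 0, 0]
  ]
}}

```text
time_s: 11.75
tcp_pos: [0.4786, 0.1843, 0.1819]
tool_rot: [-0.935, 1.361, 0.936]
contact_force: [-0.1, -0.4, -0.5]
width: 0.215
```

Request:
{"api": "send_rows", "payload": {
  "steps": [
    [0.05, 0, 0, 0],
    [0.05, 0, 0, 0],
    [0, 0, 0, 0],
    [0, 0, 0, 0]
  ]
}}

```text
time_s: 12.08
tcp_pos: [0.4788, 0.1844, 0.1801]
tool_rot: [-0.936, 1.36, 0.935]
contact_force: [-1.9, -1.3, 7.2]
width: 0.218
```

Request:
{"api": "send_rows", "payload": {
  "steps": [
    [0, 0, 0, 0],
    [0, 0, 0, 0],
    [0, 0, 0, 0],
    [0, 0, 0, 0.3],
    [0, 0, 0, 0.5],
    [0, 0, 0, 0.5],
    [0, 0, 0, 0.5],
    [0, 0, 0, 0]
  ],
  "force": 45
}}

```text
time_s: 12.75
tcp_pos: [0.4791, 0.1845, 0.1801]
tool_rot: [-0.824, 1.408, 0.823]
contact_force: [-0.4, -1.2, 6.1]
width: 0.215
```

```bash
python3 - <<'E'
from h import *
o=env.get_obs();M=R.from_rotvec(o['tool_rot']).as_matrix();print(o['time_s'],o['tcp_pos'],np.degrees(np.arctan2(M[1,1],M[0,1])),o['contact_force'],o['ft_torque'])
w=env.grab_frame('wrist');b=env.grab_frame('side')
f=lambda im,x,y,w,h:cv2.resize(im[y:y+h,x:x+w],(400,300),interpolation=cv2.INTER_CUBIC)
cv2.imwrite('pics/z6.png',np.hstack([f(b,225,180,120,90),f(w,160,120,240,180)]))
E
```

```text
12.75 [0.47907435 0.18453278 0.1801386 ] 150.6373017370565 [-0.42966839 -1.24552429  6.10027777] [-0.19632671  0.18366459 -0.04977646]
```

View pics/z6.png

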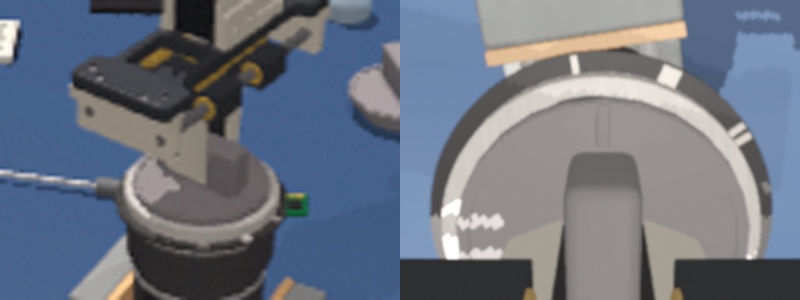

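Request:
{"api": "send_rows", "payload": {
  "steps": [
    [0, 0, 0, 0.5],
    [0, 0, 0, 0.5],
    [0, 0, 0, 0.5],
    [0, 0, 0, 0.5],
    [0, 0, 0, 0.5],
    [0, 0, 0, 0.5],
    [0, 0, 0, 0.5],
    [0, 0, 0, 0]
  ]
}}

```text
time_s: 13.52
tcp_pos: [0.479, 0.1844, 0.1802]
tool_rot: [-0.609, 1.483, 0.608]
contact_force: [-0.7, -0.8, 6.2]
width: 0.217
```

Request:
{"api": "send_rows", "payload": {
  "steps": [
    [0, 0, 0, 0.5],
    [0, 0, 0, 0.5],
    [0, 0, 0, 0.4],
    [0, 0, 0, 0.15],
    [0, 0, 0, 0],
    [0, 0, 0, 0],
    [0, 0, 0, 0],
    [0, 0, 0, 0]
  ]
}}

```text
time_s: 14.18
tcp_pos: [0.479, 0.1843, 0.1801]
tool_rot: [-0.515, 1.508, 0.514]
contact_force: [-2.1, -2.5, 6.7]
width: 0.213
```

Request:
{"api": "send_rows", "payload": {
  "steps": [
    [0, 0, 0, 0],
    [0, 0, 0, 0],
    [0, 0, 0, 0],
    [0, 0, 0, 0],
    [0, 0, 0, 0],
    [0, 0, 0, 0],
    [0, 0, 0, 0],
    [0, 0, 0, 0]
  ]
}}

```text
time_s: 14.85
tcp_pos: [0.479, 0.1843, 0.1802]
tool_rot: [-0.515, 1.508, 0.514]
contact_force: [-3.0, -1.3, 6.8]
width: 0.212
```

```bash
python3 - <<'E'
from h import *
o=env.get_obs();M=R.from_rotvec(o['tool_rot']).as_matrix();print(o['time_s'],o['tcp_pos'],np.degrees(np.arctan2(M[1,1],M[0,1])),o['contact_force'],o['ft_torque'],o['width'])
w=env.grab_frame('wrist');b=env.grab_frame('side')
f=lambda im,x,y,w,h:cv2.resize(im[y:y+h,x:x+w],(400,300),interpolation=cv2.INTER_CUBIC)
cv2.imwrite('pics/z7.png',np.hstack([f(b,225,180,120,90),f(w,160,120,240,180)]))
E
```

```text
14.85 [0.47897096 0.18433654 0.18015839] 127.63114193271396 [-3.00800972 -1.27466303  6.7857668 ] [-0.34193765  0.27855708  0.1164489 ] 0.21212817715532656
```

View pics/z7.png

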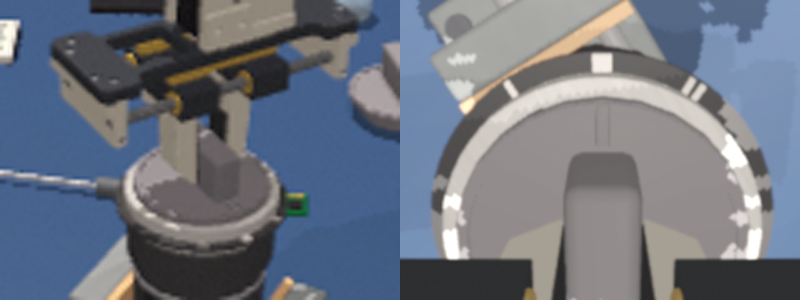

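```bash
python3 - <<'E'
from h import *
env.finish_job();o=env.get_obs();print(o['time_s'],o['contact_force'],o['ft_torque'],o['width'])
E
```

```text
the job is handed in; nothing more can be done
the job is handed in; nothing more can be done
```

I gripped the lid farthest from the base, seated it in the collar and turned it clockwise to the run mark. I handed the job in at about 15 s with the gripper still holding it. No verdict is reported, and I couldn't read the state after handing in.

**Seating:** the lid went in with its bar on the slot line (159°), with no resistance at the lip. It met about 8 N of contact at TCP z = 0.180 m. That puts its underside about 133 mm above the bench, which is fully down.

**Twist:** I turned it 0.55 rad, and the final tool yaw was 127.6° against 127.5° measured for the run mark. The last wrist picture shows the bar pointing at the broad run rib, well short of the two thin lock ribs.

**Hold:** the moment about z rose to about 0.12 N m, close to the 0.11 N m the switch spring should give at run. The jaws were on the bar at a 45 N setting and 0.21 opening, with about 7 N of downward push.

**Uncertain:**
- **Switch angle:** it was never read directly; I inferred it from the lid's angle.
- **Sideways offset:** the wrist camera put the lid 1.1 mm to one side of the jaw centre, where the closed jaws should have centred it. I split the difference, and it went in without trouble.

I noticed no contact with the other things on the bench, but did not measure them again at the end.

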